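Close up the bearing caddy and take off the transit cover

TASK

Close up the grey bearing caddy: push its open red drawer fully home until it clicks, then pick up the nested lids by the red knob and lower both together into the steel tin on top of the caddy until the inner lid is fully seated, and let go of the knob without dropping them. Then take the blue outer cover by its two yellow tabs and lift it alone, leaving the inner lid seated and undisturbed, and finish while still holding the cover level and still, about 10 cm above where it sat. Leave the spray can, the carton and the loose bearing alone.

Things in the scene. Friction and masses are not known exactly. Their poses are not given: they have to be found in the camera images.
- drawer (a joint): how far the caddy's red drawer is open, in m: 0 is fully home; it grows as the drawer comes out towards the robot (at most 0.100). It slides with about 1 N; over the last 10 mm it passes a sprung detent (about 7 N) that then draws it home to a hard stop and keeps it there.
- pull (a point): centre of the front face of the drawer's steel pull, a solid bar 70 wide and 14 high standing 10 out from the flat red front (140 wide, 69 high, its lower edge 3 above the work surface). This point is 48 above the work surface. x points into the caddy, the way the drawer closes; y along the pull; z up.
- tin_mouth (a point): centre, at rim height, of the mouth of the steel tin fixed on the fixed grey caddy. Tin 76 (x) by 100 (y), walls 4, mouth 68 by 92; rim 110 above the work surface, 35 above the caddy's top. Caddy 170 (x) by 140 by 75 high; with the drawer home the red front face is 120 before (-x) this point. x points away from the drawer's front, z up.
- knob (a point): point in the upright red knob of the inner lid, a block 18 (x) by 22 (y), its top 12 above this point. At the start this point is 48 above the work surface; with the lid seated, 36 above the tin's rim. Fingers can take the knob along x, between the cover's tabs; lifted by it, the lid carries the cover along.
- tabs (a point): point midway between the outer cover's two upright yellow tabs (at +y and -y), level with the knob point while the cover is on. Each tab is 26 (x) by 5 (y), from the cover's top, 26 below this point, to 11 above it; 60 over their outer faces, 50 between the inner ones, the knob between. Fingers can take the outer faces along y.
- lid: loose inner lid, about 250 g; origin under its plug, 48 below knob, same axes. Aluminium plate 76 (x) by 100 (y) by 6, with a stepped rubber plug under it 12 deep (62 by 86, lower 7 mm 56 by 80). It starts standing on its plug. Seated, the plate rests on the tin's rim, long sides (y) of lid and tin matching, either way round.
- cover: loose blue outer cover, about 100 g, lying on the inner lid, not fastened; origin at the centre of its skirt's lower edge, 35 below tabs, same axes. Plate 90 (x) by 114 (y) by 4 with a skirt 5 down round the lid; its hole, 26 by 30, leaves 4 all round the knob.
- spray: bystander: blue spray can, 52 across, 130 tall, upright; origin under its centre
- carton: bystander: white carton 90 by 60 by 70 high; origin under its centre
- bearing: bystander: steel bearing ring 64 across, 18 high, lying flat behind the work; origin under its centre
Things that resemble listed ones, but are neither listed nor needed, are in the scene too. Leave any green or pink look-alike of the part that bears drawer alone.

How it is judged:
By the outcome, as a careful person would: the job done as asked, in the order asked, and still so for the second after the job is handed in, while the arm keeps its last pose, push and grip.
It also fails if it takes over 72 s, if anything falls off the work surface, if the arm or the gripper's body presses on something with over 40 N, if the wrist force passes 120 N, or if a joint passes its speed limit or range.

ROBOT

A 6-joint arm with a two-finger parallel gripper is mounted at the origin on the work surface. World frame = base frame: x ahead of the robot, y to its left, z up, the work surface at z = 0. Lengths are in m, angles in degrees, forces in N, time in s.
With the tool pointing down it reaches from about 0.3 to 0.775 m from the base axis. Payload 14.6 kg.
Tool frame: the origin (TCP) lies between the finger pads; the fingertips stand 17 mm ahead of it and the grasp point (between the pads) lies 2 mm behind it (arm.finger_overhang is the distance from the TCP to the fingertips, in m); y points along the fingers, z is the direction in which the jaws open and shut, and the axes are right-handed (so a half turn about y gives the same grasp; the last joint's range is limited). The gripper opens to 94 mm and grips with 3 to 60 N. Pads are 16 mm wide; open, the fingers measure 119 mm over their backs; the gripper's body (75 mm by 177 mm) begins 78 mm behind the grasp point.
Start: joints at [-80.248, 17.183, 87.147, -0, 75.671, -3.816], TCP at [0.129, -0.535, 0.222] pointing down, gripper open.
Joint ranges: [-173.82, 173.82], [-45.26, 126.66], [13.44, 144.39], [-59.66, 239.66], [0, 175.72], [-146.38, 146.38]. Speed limits (degrees/s): [127.2, 127.2, 147.25, 180, 180, 180].

INTERFACE

Orientations are given as [roll, pitch, yaw] about the fixed x, y, z axes, in that order (R = Rz(yaw) Ry(pitch) Rx(roll)).
In Python, from station import sense, imaging, arm gives the robot as it stands.
- The arm moves only by the shell command python3 -m pendant 'ROWS' [OPENING] [FORCE]. ROWS is JSON, a list of rows, each an object of numbers: "dx", "dy", "dz": the shift along the tool's x, y, z in cm; "wx", "wy", "wz": the turn, a rotation vector about the tool's x, y, z in degrees. In form: [{"dx": .., "dy": .., "dz": .., "wx": .., "wy": .., "wz": ..}, ...]. A call has 1 to 12 rows; each row is the pose to reach, as a shift and turn from the pose commanded when the call began, along the tool's axes at that moment; what a row does not reach only later rows make up. A row lasts 1/10 s, in which the tool goes at most 50 mm and 8.59 degrees, less where a joint would pass 70% of its speed; a pose out of reach is approached as far as the arm can. A call with a gripper value outside its range is refused whole. OPENING is the opening, from 0 (shut) to 1 (fully open), set as the call begins (- or left out, the last holds). The fingers move at their own pace and stop on an object; FORCE is the grip in N (left out, the last holds). Time passes only in rows, so rows that repeat a pose let the fingers close. It gives the time, the measured TCP pose, the force and the opening at its end, in the units of the state.
- sense(): the state, without advancing time (a new reading comes with each control period).
- imaging.grab_frame(name): name is "scene" or "top" or "wrist"; returns the picture (420x560x3 uint8, red, green, blue); there is no depth.
- imaging.calibration(name): a dict with "fovy" (degrees; the focal length in pixels is half the picture's height over the tangent of half this angle, whatever the lens; pixels are square), "cx", "cy" (the principal point, pixels), "world_from_camera" (4x4, takes a point from camera to world coordinates); the wrist camera has in their place "T_tool_cam" (4x4, takes a point from camera to tool coordinates, whose origin is the TCP and whose axes are the tool frame's). Camera axes: x right, y down, z forward; pixel columns grow to the right and rows downward; lengths in m; the calibration is good to about 2 mm. A picture is of the moment at which its call begins: read the wrist's pose just before it. calibration takes no time and is no camera call.
- arm.close_job(): hands the job in, once; it reports no verdict.
Trained networks look in the newest picture that a camera, given by its name, has taken for a name from the list of things; names that differ only in an ending like _2 or _b are one class to them, and where a whole thing is asked for, a point or a joint stands for the part that bears it (a point fixed in the world has none). Each returns a list of dicts, best first, with "p" (0 to 1); they miss things now and then, are a little off and sometimes report something else, mostly with a low value. They report only what shows in the picture. A call takes as long as a camera call. They do not tell look-alikes from the thing itself.
- imaging.find_in(name, camera): "point" ([x, y, z] in m, in world coordinates, good to about 4 mm: the middle of the surface that is visible of it).
- imaging.outline_of(name, camera): "pixels" (420x560 bool, what is visible of it).
The state is a dict: "time_s": time; "qpos": joint angles; "qvel": joint speeds; "joint_efforts": joint torques, N m; "ee_pos": TCP position; "tool_rot": TCP orientation; "contact_force": force on the tool from outside, world axes, zero at the start; "torque": the same for the moment, N m; "gripper_width": finger opening in m.
Only numpy, scipy, OpenCV 4.12 (cv2) and the standard library are available. Lean on these libraries where they do the work, as an engineer would, in place of code of your own. Each camera call takes 0.05 s, during which the arm holds its last target.

## Working session

There is one attempt and no reset: what is moved stays moved. The work goes in short steps, Python scripts to look and compute and a shell command to move; the robot and the scene stay as the last step left them, time stands still between calls to the robot, and variables do not carry over. Pictures are saved under pics/ and viewed, and the job is handed in when it is done.

```bash
ls; mkdir -p pics; python3 - <<'E'
from station import sense, imaging, arm
import cv2
s=sense();print(s)
for n in ["scene","top","wrist"]:
    im=imaging.grab_frame(n);cv2.imwrite(f"pics/{n}0.png",im[:,:,::-1])
    c=imaging.calibration(n);print(n,c)
E
```

```text
pics
{'time_s': 0.0, 'qpos': array([-8.02487344e+01,  1.72162588e+01,  8.71803104e+01, -5.67524827e-04,
        7.56705798e+01, -3.81599304e+00]), 'qvel': array([ 0.02146367, -0.04745234,  0.07065108, -0.03355299, -0.05215188,
        0.0046084 ]), 'joint_efforts': array([-3.04583218e-04, -5.31809056e+01, -3.52734554e+01,  7.08380551e-02,
        2.44027114e-02, -1.22905931e-04]), 'ee_pos': array([ 0.128975  , -0.53441203,  0.22188021]), 'tool_rot': array([-9.00670367e+01,  3.92044337e-03, -1.66432603e+02]), 'contact_force': array([ 0.15426082,  0.58351858, -0.01694803]), 'torque': array([0.01702645, 0.00864491, 0.00168693]), 'gripper_width': 0.0940856578328543}
scene {'fovy': 57.52674791858912, 'cx': 283.67041765122354, 'cy': 210.3830979107443, 'world_from_camera': array([[ 0.33016676,  0.5381422 , -0.77549525,  1.19762529],
       [ 0.94370576, -0.20579882,  0.25897159, -0.21094578],
       [-0.02023246, -0.81734314, -0.57579583,  0.59662627],
       [ 0.        ,  0.        ,  0.        ,  1.        ]])}
top {'fovy': 48.04059160972327, 'cx': 281.7348282337765, 'cy': 212.15354887937295, 'world_from_camera': array([[ 0.02876618, -0.99400343,  0.10549733,  0.44967084],
       [-0.99948148, -0.03012994, -0.01135571, -0.00651248],
       [ 0.01446625, -0.10511597, -0.99435475,  1.19617964],
       [ 0.        ,  0.        ,  0.        ,  1.        ]])}
wrist {'fovy': 68.31709498627816, 'cx': 276.8222716887573, 'cy': 213.27472027749013, 'T_tool_cam': array([[-4.80284904e-04,  9.64514348e-01,  2.64030002e-01,
        -7.72351758e-02],
       [ 1.44900539e-03, -2.64029084e-01,  9.64513630e-01,
        -1.62077506e-01],
       [ 9.99998835e-01,  8.45822233e-04, -1.27077731e-03,
        -3.20694604e-04],
       [ 0.00000000e+00,  0.00000000e+00,  0.00000000e+00,
         1.00000000e+00]])}
```

View pics/scene0.png

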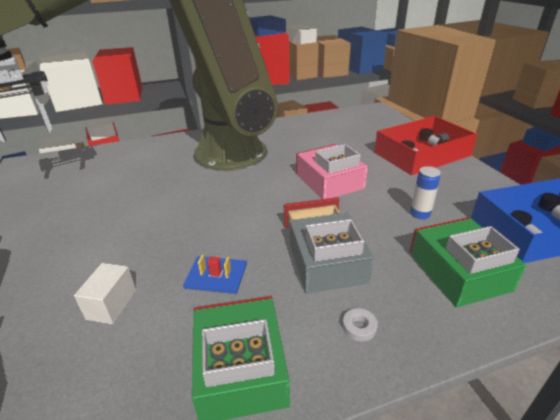

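View pics/top0.png

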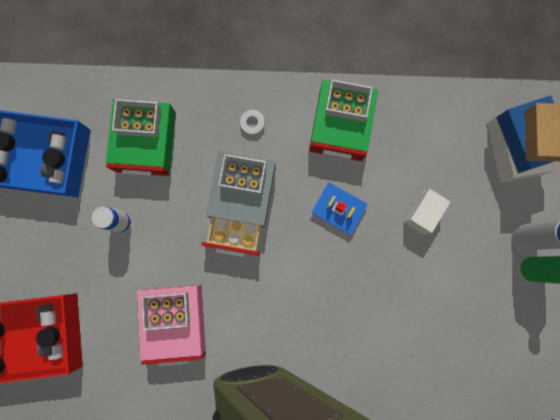

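View pics/wrist0.png

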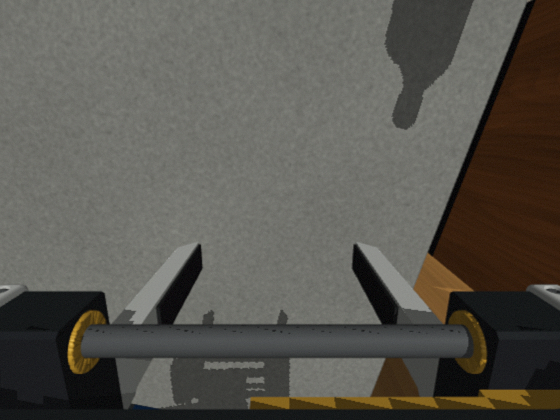

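The top view shows the grey caddy with its tin at (243,173) and the red drawer front at (232,250). The blue cover with its red knob is at (340,209). The look-alikes are green (two) and pink. Next I'll run the networks and triangulate.

```bash
cat > h.py <<'E'
from station import sense, imaging, arm
import numpy as np, cv2
from scipy.spatial.transform import Rotation as R
def K(c,h=420): return (h/2)/np.tan(np.radians(c['fovy'])/2)
def T_cam(name,s=None):
    c=imaging.calibration(name)
    if name!='wrist': return c,np.array(c['world_from_camera'])
    s=s or sense(); T=np.eye(4);T[:3,:3]=R.from_euler('xyz',s['tool_rot'],degrees=True).as_matrix();T[:3,3]=s['ee_pos']
    return c,T@np.array(c['T_tool_cam'])
def p2w(name,uv,z,s=None):
    c,T=T_cam(name,s);f=K(c);uv=np.atleast_2d(uv).astype(float)
    d=np.c_[(uv[:,0]-c['cx'])/f,(uv[:,1]-c['cy'])/f,np.ones(len(uv))]@T[:3,:3].T
    t=(z-T[2,3])/d[:,2];return T[:3,3]+d*t[:,None]
def w2p(name,P,s=None):
    c,T=T_cam(name,s);f=K(c);q=(np.atleast_2d(P)-T[:3,3])@T[:3,:3]
    return np.c_[c['cx']+f*q[:,0]/q[:,2],c['cy']+f*q[:,1]/q[:,2]]
def overlay(name,out,pts,s=None,scale=1,crop=None):
    pass
E
python3 - <<'E'
from h import *
for cam in ["top","scene"]:
    im=imaging.grab_frame(cam)
    for n in ["drawer","pull","knob","tabs","lid","cover"]:
        r=imaging.find_in(n,cam)
        print(cam,n,[(np.round(x['point'],3).tolist(),round(x['p'],2)) for x in r[:5]])
im=cv2.imread("pics/top0.png");a=im[130:270,190:380]
cv2.imwrite("pics/topc.png",cv2.resize(a,None,fx=4.2,fy=4.2,interpolation=cv2.INTER_CUBIC))
im=cv2.imread("pics/scene0.png");a=im[190:300,170:380]
cv2.imwrite("pics/scenec.png",cv2.resize(a,None,fx=3.8,fy=3.8,interpolation=cv2.INTER_CUBIC))
E
```

```text
top drawer [([0.723, -0.149, 0.058], 0.93), ([0.504, 0.099, 0.028], 0.87), ([0.217, 0.221, 0.069], 0.76), ([0.664, 0.336, 0.061], 0.58)]
top pull [([0.503, 0.099, 0.028], 0.89), ([0.212, 0.229, 0.072], 0.67), ([0.725, -0.152, 0.058], 0.59), ([0.661, 0.33, 0.059], 0.57), ([0.584, -0.367, 0.071], 0.22)]
top knob [([0.588, -0.162, 0.019], 0.29)]
top tabs [([0.587, -0.159, 0.016], 0.95)]
top lid [([0.587, -0.157, 0.059], 0.6), ([0.504, 0.095, 0.028], 0.18)]
top cover [([0.588, -0.165, 0.028], 0.72)]
scene drawer [([0.482, 0.093, 0.051], 0.83), ([0.73, -0.153, 0.069], 0.67), ([0.668, 0.301, 0.07], 0.56)]
scene pull [([0.48, 0.1, 0.056], 0.92), ([0.728, -0.153, 0.064], 0.72), ([0.669, 0.303, 0.07], 0.61)]
scene knob [([0.596, -0.167, 0.043], 0.56)]
scene tabs [([0.604, -0.167, 0.021], 0.97), ([0.481, 0.098, 0.055], 0.73)]
scene lid [([0.597, -0.167, 0.041], 0.78)]
scene cover [([0.603, -0.17, 0.022], 0.87)]
```

View pics/topc.png

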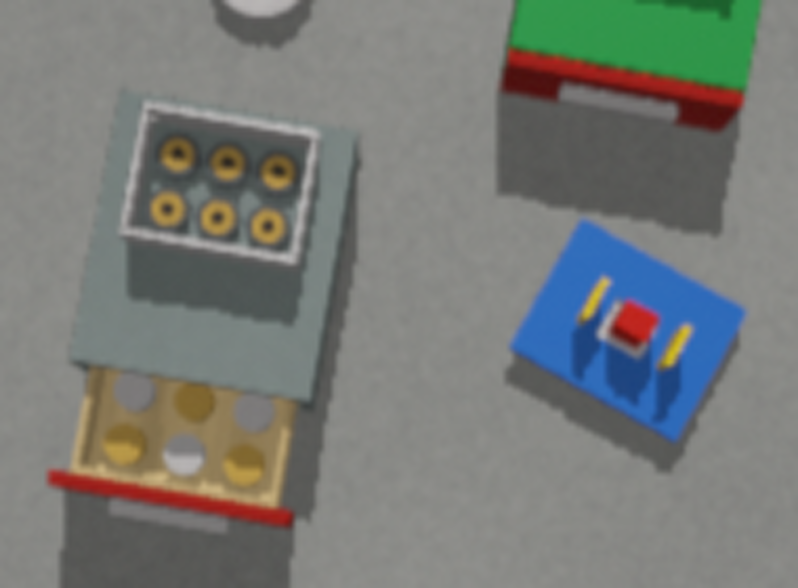

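View pics/scenec.png

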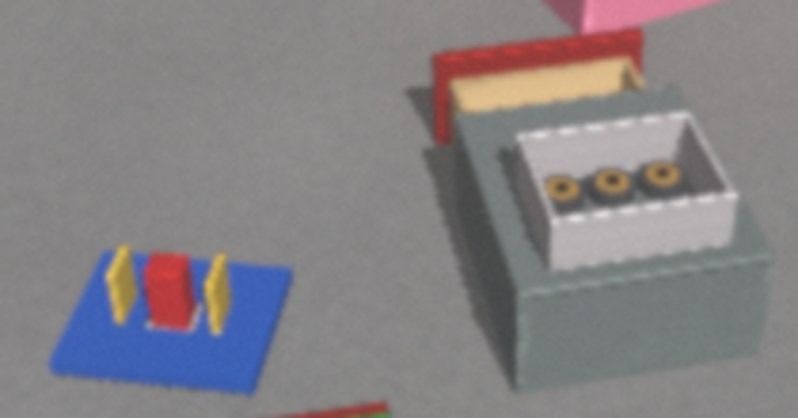

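```bash
python3 - <<'E'
from h import *
def U(p,o,k): return (np.array(p,float)+.5)/k-.5+np.array(o)
def rect(name,P):
    P=np.array(P);c=P.mean(0);print(name,'c',c.round(4),'sides',[round(np.linalg.norm(P[i]-P[(i+1)%4]),4) for i in range(4)])
    for i in range(4):
        d=P[(i+1)%4]-P[i];print('   yaw',np.degrees(np.arctan2(d[1],d[0])).round(1))
rect('tin top',p2w('top',U([(146,100),(318,130),(297,262),(121,232)],(190,130),4.2),.110))
rect('cover top',p2w('top',U([(585,220),(745,313),(676,443),(510,345)],(190,130),4.2),.022))
rect('tin scene',p2w('scene',U([(516,134),(688,114),(737,194),(546,218)],(170,190),3.8),.110))
rect('cover scene',p2w('scene',U([(106,252),(293,268),(253,392),(52,372)],(170,190),3.8),.020))
print('front top', p2w('top',U([(50,480),(292,518)],(190,130),4.2),.072))
print('knob top', p2w('top',U([(634,322)],(190,130),4.2),.060),p2w('scene',U([(167,259)],(170,190),3.8),.060))
print('tabs top', p2w('top',U([(600,290),(682,338)],(190,130),4.2),.059))
print('tabs sc', p2w('scene',U([(124,249),(219,257)],(170,190),3.8),.059))
E
```

```text
tin top c [0.6548 0.0762 0.11  ] sides [np.float64(0.0975), np.float64(0.0753), np.float64(0.099), np.float64(0.0757)]
   yaw -98.2
   yaw 173.0
   yaw 82.0
   yaw -8.1
cover top c [ 0.5887 -0.1644  0.022 ] sides [np.float64(0.1108), np.float64(0.0889), np.float64(0.1145), np.float64(0.0884)]
   yaw -118.8
   yaw 153.0
   yaw 60.9
   yaw -29.5
tin scene c [0.6523 0.0762 0.11  ] sides [np.float64(0.0981), np.float64(0.0718), np.float64(0.1015), np.float64(0.072)]
   yaw 80.0
   yaw -6.9
   yaw -99.8
   yaw 170.3
cover scene c [ 0.5894 -0.1634  0.02  ] sides [np.float64(0.1136), np.float64(0.0969), np.float64(0.1115), np.float64(0.0966)]
   yaw 62.4
   yaw -27.4
   yaw -117.7
   yaw 153.9
front top [[0.48732307 0.16901396 0.072     ]
 [0.46988491 0.0315007  0.072     ]]
knob top [[ 0.58889875 -0.16214219  0.06      ]] [[ 0.58454964 -0.16267576  0.06      ]]
tabs top [[ 0.60712296 -0.14222047  0.059     ]
 [ 0.58053674 -0.19027572  0.059     ]]
tabs sc [[ 0.5668271  -0.18348825  0.059     ]
 [ 0.59188469 -0.13536382  0.059     ]]
```

```bash
cat >> h.py <<'E'
def plan(pos,yaw):
    s=sense();R0=R.from_euler('xyz',s['tool_rot'],degrees=True);R1=R.from_euler('xyz',[-90,0,yaw],degrees=True)
    d=R0.as_matrix().T@(np.array(pos)-s['ee_pos'])*100;w=(R0.inv()*R1).as_rotvec(degrees=True)
    print('t',round(s['time_s'],2),'pos',s['ee_pos'].round(4),'rot',s['tool_rot'].round(2),'F',s['contact_force'].round(1),'w',round(s['gripper_width'],4))
    print('shift cm',d.round(2),'turn',w.round(2))
E
python3 -c "
from h import *
plan([0.42,0.108,0.2],-8)
P=p2w('top',[(136,290),(203,285),(205,361),(139,363)],.075);print(P)"
```

```text
t 0.85 pos [ 0.129  -0.5346  0.2224] rot [ -90.     -0.   -166.43] F [0.6 0.8 0.4] w 0.0938
shift cm [-43.36   2.24 -55.64] turn [   0.   -158.43   -0.  ]
[[0.37507469 0.31651392 0.075     ]
 [0.39104115 0.16059563 0.075     ]
 [0.21761237 0.14794668 0.075     ]
 [0.20921078 0.29946793 0.075     ]]
```

```bash
python3 -m pendant '[{"dx":-43.4,"dy":2.2,"dz":-55.6,"wy":-158},{"dx":-43.4,"dy":2.2,"dz":-55.6,"wy":-158},{"dx":-43.4,"dy":2.2,"dz":-55.6,"wy":-158},{"dx":-43.4,"dy":2.2,"dz":-55.6,"wy":-158},{"dx":-43.4,"dy":2.2,"dz":-55.6,"wy":-158},{"dx":-43.4,"dy":2.2,"dz":-55.6,"wy":-158},{"dx":-43.4,"dy":2.2,"dz":-55.6,"wy":-158},{"dx":-43.4,"dy":2.2,"dz":-55.6,"wy":-158},{"dx":-43.4,"dy":2.2,"dz":-55.6,"wy":-158},{"dx":-43.4,"dy":2.2,"dz":-55.6,"wy":-158},{"dx":-43.4,"dy":2.2,"dz":-55.6,"wy":-158},{"dx":-43.4,"dy":2.2,"dz":-55.6,"wy":-158}]' 0 20; python3 -c "
from h import *
plan([0.42,0.108,0.2],-8)"
```

```text
t 0.85 pos [ 0.129  -0.5346  0.2224] rot [ -90.     -0.   -166.43] F [0.6 0.8 0.4] w 0.0938
shift cm [-43.36   2.24 -55.64] turn [   0.   -158.43   -0.  ]schema error: expected keys dx, dy, dz, wx, wy, wz
```

```bash
python3 -m pendant '[{"dx":-43.4,"dy":2.2,"dz":-55.6,"wx":0,"wy":-158,"wz":0},{"dx":-43.4,"dy":2.2,"dz":-55.6,"wx":0,"wy":-158,"wz":0},{"dx":-43.4,"dy":2.2,"dz":-55.6,"wx":0,"wy":-158,"wz":0},{"dx":-43.4,"dy":2.2,"dz":-55.6,"wx":0,"wy":-158,"wz":0},{"dx":-43.4,"dy":2.2,"dz":-55.6,"wx":0,"wy":-158,"wz":0},{"dx":-43.4,"dy":2.2,"dz":-55.6,"wx":0,"wy":-158,"wz":0},{"dx":-43.4,"dy":2.2,"dz":-55.6,"wx":0,"wy":-158,"wz":0},{"dx":-43.4,"dy":2.2,"dz":-55.6,"wx":0,"wy":-158,"wz":0},{"dx":-43.4,"dy":2.2,"dz":-55.6,"wx":0,"wy":-158,"wz":0},{"dx":-43.4,"dy":2.2,"dz":-55.6,"wx":0,"wy":-158,"wz":0},{"dx":-43.4,"dy":2.2,"dz":-55.6,"wx":0,"wy":-158,"wz":0},{"dx":-43.4,"dy":2.2,"dz":-55.6,"wx":0,"wy":-158,"wz":0}]' 0 20; python3 -c "
from h import *
plan([0.42,0.108,0.2],-8)"
```

```text
time_s: 2.05
ee_pos: [0.3773, 0.0137, 0.2041]
tool_rot: [-89.9, -0.0, -62.9]
contact_force: [0.9, -1.4, 0.5]
gripper_width: 0.0022
t 2.05 pos [0.3773 0.0137 0.2041] rot [-8.994e+01 -4.000e-02 -6.293e+01] F [ 0.9 -1.4  0.5] w 0.0022
shift cm [-6.45  0.41  8.09] turn [-4.000e-02 -5.493e+01  7.000e-02]
```

```bash
python3 -m pendant '[{"dx":-6.4,"dy":0.4,"dz":8.1,"wx":0,"wy":-54,"wz":0},{"dx":-6.4,"dy":0.4,"dz":8.1,"wx":0,"wy":-54,"wz":0},{"dx":-6.4,"dy":0.4,"dz":8.1,"wx":0,"wy":-54,"wz":0},{"dx":-6.4,"dy":0.4,"dz":8.1,"wx":0,"wy":-54,"wz":0},{"dx":-6.4,"dy":0.4,"dz":8.1,"wx":0,"wy":-54,"wz":0},{"dx":-6.4,"dy":0.4,"dz":8.1,"wx":0,"wy":-54,"wz":0},{"dx":-6.4,"dy":0.4,"dz":8.1,"wx":0,"wy":-54,"wz":0},{"dx":-6.4,"dy":0.4,"dz":8.1,"wx":0,"wy":-54,"wz":0}]'; python3 -c "
from h import *
plan([0.42,0.108,0.055],-8)
s=sense();im=imaging.grab_frame('wrist');cv2.imwrite('pics/w1.png',im[:,:,::-1])
np.save('s1.npy',s,allow_pickle=True)
print([(np.round(x['point'],3),round(x['p'],2)) for x in imaging.find_in('pull','wrist')])"
```

```text
time_s: 2.85
ee_pos: [0.4204, 0.105, 0.1998]
tool_rot: [-90.0, -0.0, -9.3]
contact_force: [-0.5, 0.9, -1.0]
gripper_width: 0.0002
t 2.85 pos [0.4204 0.105  0.1998] rot [-9.00e+01 -1.00e-02 -9.27e+00] F [-0.5  0.9 -1. ] w 0.0002
shift cm [-0.09 14.48  0.28] turn [-0.   -1.27  0.01]
[(array([0.48 , 0.123, 0.048]), 0.93), (array([0.666, 0.303, 0.054]), 0.7)]
```

View pics/w1.png

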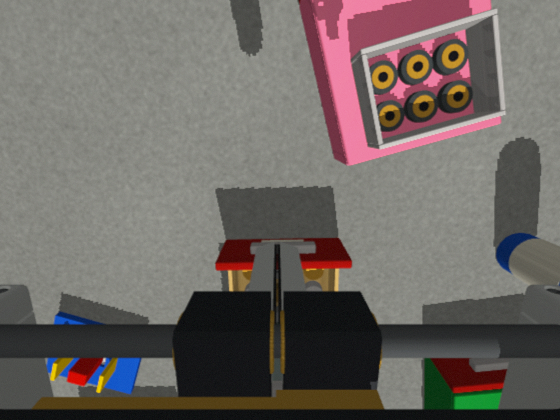

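```bash
python3 -c "
from h import *
s=np.load('s1.npy',allow_pickle=True).item()
im=cv2.imread('pics/w1.png')[225:285,200:370];cv2.imwrite('pics/w1c.png',cv2.resize(im,None,fx=4.5,fy=4.5,interpolation=cv2.INTER_CUBIC))
print(p2w('wrist',[(250,243),(316,242)],.055,s), p2w('wrist',[(228,240),(342,239)],.072,s))"
```

```text
[[0.45537183 0.07163558 0.055     ]
 [0.46547207 0.14051728 0.055     ]] [[0.44263594 0.05319886 0.072     ]
 [0.45983158 0.16516201 0.072     ]]
```

View pics/w1c.png

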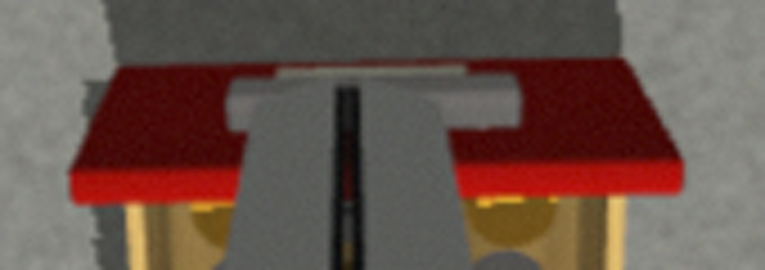

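```bash
python3 -c "
from h import *
s=np.load('s1.npy',allow_pickle=True).item()
print(p2w('wrist',[(250,247.4),(315.5,246.6)],.055,s).mean(0), p2w('wrist',[(216,262),(351,260.5)],.072,s))
plan([0.435,0.104,0.055],-8)"
```

```text
[0.4653877  0.10503041 0.055     ] [[0.46388623 0.03642393 0.072     ]
 [0.48430173 0.17171561 0.072     ]]
t 2.95 pos [0.4204 0.1051 0.1998] rot [-90.   -0.   -9.4] F [0.4 0.4 0. ] w 0.0006
shift cm [ 1.45 14.48  0.13] turn [-0.  -1.4  0. ]
```

```bash
python3 -m pendant '[{"dx":0.3,"dy":3,"dz":0,"wx":0,"wy":0.8,"wz":0},{"dx":0.6,"dy":7,"dz":0,"wx":0,"wy":0.8,"wz":0},{"dx":0.9,"dy":10.5,"dz":0,"wx":0,"wy":0.8,"wz":0},{"dx":1.2,"dy":13,"dz":0,"wx":0,"wy":0.8,"wz":0},{"dx":1.2,"dy":14.5,"dz":0.1,"wx":0,"wy":0.8,"wz":0},{"dx":1.2,"dy":14.5,"dz":0.1,"wx":0,"wy":0.8,"wz":0}]'; python3 -c "
from h import *
plan([0.517,0.096,0.055],-8.5)"
```

```text
time_s: 3.55
ee_pos: [0.4315, 0.1039, 0.0531]
tool_rot: [-90.1, 0.2, -10.2]
contact_force: [-0.4, 0.8, -0.7]
gripper_width: 0.0003
t 3.55 pos [0.4315 0.1039 0.0531] rot [-90.06   0.19 -10.18] F [-0.4  0.8 -0.7] w 0.0003
shift cm [ 8.56 -0.22  0.73] turn [ 0.06 -1.68 -0.19]
```

```bash
python3 -m pendant '[{"dx":0.6,"dy":0,"dz":0.05,"wx":0,"wy":-1,"wz":0},{"dx":1.2,"dy":0,"dz":0.1,"wx":0,"wy":-1.7,"wz":0},{"dx":2,"dy":0,"dz":0.2,"wx":0,"wy":-1.7,"wz":0},{"dx":3,"dy":0,"dz":0.25,"wx":0,"wy":-1.7,"wz":0},{"dx":4,"dy":0,"dz":0.35,"wx":0,"wy":-1.7,"wz":0},{"dx":5,"dy":0,"dz":0.4,"wx":0,"wy":-1.7,"wz":0},{"dx":6,"dy":0,"dz":0.5,"wx":0,"wy":-1.7,"wz":0},{"dx":6.6,"dy":0,"dz":0.55,"wx":0,"wy":-1.7,"wz":0},{"dx":7,"dy":0,"dz":0.6,"wx":0,"wy":-1.7,"wz":0},{"dx":7.3,"dy":0,"dz":0.6,"wx":0,"wy":-1.7,"wz":0}]'; python3 -c "
from h import *
plan([0.517,0.096,0.055],-8.5)"
```

```text
time_s: 4.55
ee_pos: [0.5054, 0.0972, 0.0546]
tool_rot: [-90.0, 0.0, -8.4]
contact_force: [-5.4, 0.8, 3.0]
gripper_width: 0.0004
t 4.55 pos [0.5054 0.0972 0.0546] rot [-9.0e+01  4.0e-02 -8.4e+00] F [-5.4  0.8  3. ] w 0.0004
shift cm [ 1.16 -0.04  0.05] turn [ 0.    0.1  -0.04]
```

In the detent now, at about 5 N. I'll keep pushing slowly.

```bash
python3 -m pendant '[{"dx":0.2,"dy":0,"dz":0,"wx":0,"wy":0,"wz":0},{"dx":0.4,"dy":0,"dz":0,"wx":0,"wy":0,"wz":0},{"dx":0.6,"dy":0,"dz":0,"wx":0,"wy":0,"wz":0},{"dx":0.8,"dy":0,"dz":0.0,"wx":0,"wy":0,"wz":0},{"dx":0.9,"dy":0,"dz":0.0,"wx":0,"wy":0,"wz":0},{"dx":0.9,"dy":0,"dz":0.0,"wx":0,"wy":0,"wz":0}]'; python3 -c "
from h import *
plan([0.517,0.096,0.055],-8.5)"
```

```text
time_s: 5.15
ee_pos: [0.5145, 0.0959, 0.0548]
tool_rot: [-90.0, -0.0, -8.4]
contact_force: [-0.8, -0.4, -0.5]
gripper_width: 0.0002
t 5.15 pos [0.5145 0.0959 0.0548] rot [-9.0e+01 -3.0e-02 -8.4e+00] F [-0.8 -0.4 -0.5] w 0.0002
shift cm [ 0.24 -0.02  0.05] turn [-0.    0.1   0.03]
```

Force dropped, so the detent has drawn the drawer in. I'll push on to touch the hard stop.

```bash
python3 -m pendant '[{"dx":0.15,"dy":0,"dz":0,"wx":0,"wy":0,"wz":0},{"dx":0.3,"dy":0,"dz":0,"wx":0,"wy":0,"wz":0},{"dx":0.4,"dy":0,"dz":0,"wx":0,"wy":0,"wz":0},{"dx":0.4,"dy":0,"dz":0,"wx":0,"wy":0,"wz":0}]'; python3 -c "
from h import *
plan([0.517,0.096,0.055],-8.5)"
```

```text
time_s: 5.55
ee_pos: [0.5151, 0.0957, 0.0547]
tool_rot: [-90.1, 0.5, -8.4]
contact_force: [-28.9, 1.7, 21.7]
gripper_width: 0.0005
t 5.55 pos [0.5151 0.0957 0.0547] rot [-90.06   0.47  -8.39] F [-28.9   1.7  21.7] w 0.0005
shift cm [ 0.18 -0.03  0.05] turn [ 0.06  0.11 -0.47]
```

```bash
python3 -m pendant '[{"dx":-0.4,"dy":0,"dz":0,"wx":0,"wy":0,"wz":0},{"dx":-2,"dy":0,"dz":0,"wx":0,"wy":0,"wz":0},{"dx":-4,"dy":-2,"dz":0,"wx":0,"wy":0,"wz":0},{"dx":-4,"dy":-6,"dz":0,"wx":0,"wy":0,"wz":0},{"dx":-4,"dy":-11,"dz":0,"wx":0,"wy":0,"wz":0},{"dx":-4,"dy":-15,"dz":0,"wx":0,"wy":0,"wz":0},{"dx":-4,"dy":-15,"dz":0,"wx":0,"wy":0,"wz":0}]' 1; python3 -c "
from h import *
plan([0.588,-0.1635,0.19],-118)
for cam in ['top','scene']:
    im=imaging.grab_frame(cam);cv2.imwrite(f'pics/{cam}2.png',im[:,:,::-1])
"
```

```text
time_s: 6.25
ee_pos: [0.4807, 0.1013, 0.2102]
tool_rot: [-89.9, -0.5, -8.4]
contact_force: [0.1, 0.3, -0.0]
gripper_width: 0.0529
t 6.25 pos [0.4807 0.1013 0.2102] rot [-89.86  -0.54  -8.4 ] F [ 0.1  0.3 -0. ] w 0.0529
shift cm [ 14.46   2.09 -24.64] turn [ -0.61 109.6    0.22]
```

View pics/scene2.png

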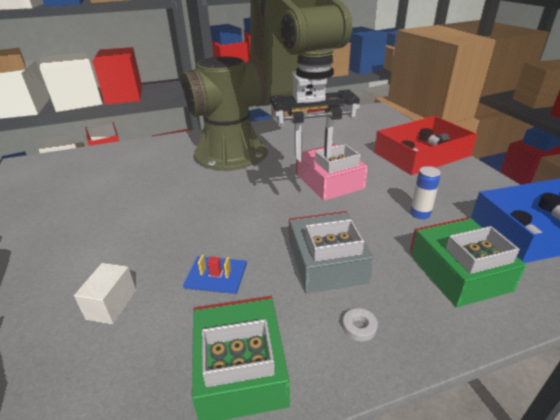

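The drawer is home: the red front at (322,215) is flush with the grey body. Now to the lids.

```bash
python3 -m pendant '[{"dx":14.5,"dy":0,"dz":-24.6,"wx":0,"wy":109.6,"wz":0},{"dx":14.5,"dy":0,"dz":-24.6,"wx":0,"wy":109.6,"wz":0},{"dx":14.5,"dy":0,"dz":-24.6,"wx":0,"wy":109.6,"wz":0},{"dx":14.5,"dy":0,"dz":-24.6,"wx":0,"wy":109.6,"wz":0},{"dx":14.5,"dy":0,"dz":-24.6,"wx":0,"wy":109.6,"wz":0},{"dx":14.5,"dy":0,"dz":-24.6,"wx":0,"wy":109.6,"wz":0},{"dx":14.5,"dy":0,"dz":-24.6,"wx":0,"wy":109.6,"wz":0},{"dx":14.5,"dy":0,"dz":-24.6,"wx":0,"wy":109.6,"wz":0},{"dx":14.5,"dy":0,"dz":-24.6,"wx":0,"wy":109.6,"wz":0},{"dx":14.5,"dy":0,"dz":-24.6,"wx":0,"wy":109.6,"wz":0},{"dx":14.5,"dy":0,"dz":-24.6,"wx":0,"wy":109.6,"wz":0},{"dx":14.5,"dy":0,"dz":-24.6,"wx":0,"wy":109.6,"wz":0}]' 1; python3 -c "
from h import *
plan([0.588,-0.1635,0.15],-118)
"
```

```text
time_s: 7.55
ee_pos: [0.5857, -0.1633, 0.2025]
tool_rot: [-90.2, -0.0, -111.9]
contact_force: [0.2, -0.4, 0.9]
gripper_width: 0.0941
t 7.55 pos [ 0.5857 -0.1633  0.2025] rot [-9.0170e+01 -1.0000e-02 -1.1189e+02] F [ 0.2 -0.4  0.9] w 0.0941
shift cm [-0.07  5.25  0.23] turn [0.17 6.11 0.02]
```

```bash
python3 -m pendant '[{"dx":-0.1,"dy":1.5,"dz":0.2,"wx":0.2,"wy":5,"wz":0},{"dx":-0.1,"dy":2.5,"dz":0.2,"wx":0.2,"wy":5.6,"wz":0},{"dx":-0.1,"dy":2.5,"dz":0.2,"wx":0.2,"wy":5.6,"wz":0},{"dx":-0.1,"dy":2.5,"dz":0.2,"wx":0.2,"wy":5.6,"wz":0}]' 1; python3 -c "
from h import *
s=sense();im=imaging.grab_frame('wrist');cv2.imwrite('pics/w3.png',im[:,:,::-1]);np.save('s3.npy',s,allow_pickle=True)
plan([0.588,-0.1635,0.05],-118)
for n in ['knob','tabs','cover']: print(n,[(np.round(x['point'],4),round(x['p'],2)) for x in imaging.find_in(n,'wrist')[:2]])
"
```

```text
time_s: 7.95
ee_pos: [0.5882, -0.1632, 0.1791]
tool_rot: [-89.9, -0.0, -117.0]
contact_force: [-1.1, 0.7, -0.1]
gripper_width: 0.0938
t 8.0 pos [ 0.5884 -0.1633  0.1797] rot [-8.9810e+01  1.0000e-02 -1.1703e+02] F [0.3 0.4 1. ] w 0.0941
shift cm [ 0.04 12.97 -0.07] turn [-0.19  0.97 -0.01]
knob [(array([ 0.5873, -0.1573,  0.0596]), 0.55)]
tabs [(array([ 0.5905, -0.1572,  0.0223]), 0.85)]
cover [(array([ 0.5916, -0.1597,  0.0208]), 0.74)]
```

View pics/w3.png

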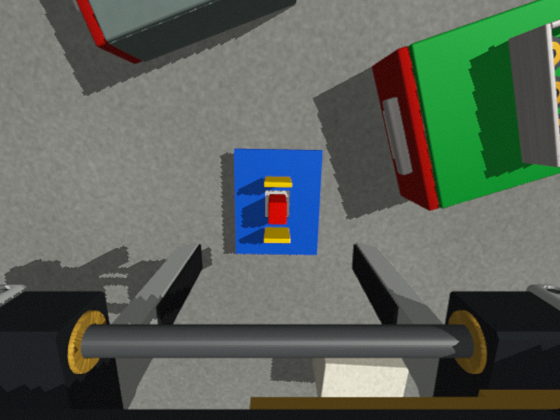

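The wrist view is well aligned: knob top at (277,210), tabs at (278,182) and (278,236), cover corners at (235,149), (323,150), (318,254) and (234,253). I'll fit the pose.

```bash
python3 - <<'E'
from h import *
im=cv2.imread('pics/w3.png')[140:265,220:335];cv2.imwrite('pics/w3c.png',cv2.resize(im,None,fx=4.8,fy=4.8,interpolation=cv2.INTER_CUBIC))
E
```

```text
(no output)
```

View pics/w3c.png

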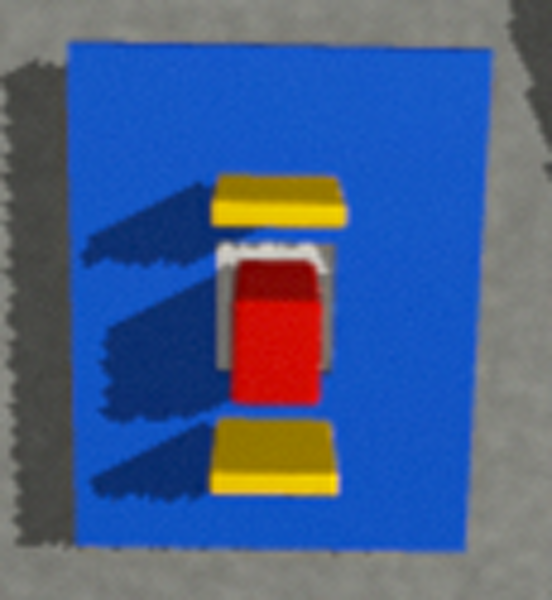

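```bash
python3 - <<'E'
from h import *
from scipy.optimize import least_squares
s=np.load('s3.npy',allow_pickle=True).item()
def U(p): return (np.array(p,float)+.5)/4.8-.5+np.array([220,140])
def fit(name,px,X,Y,z,psi=-28,off=None):
    L=off if off is not None else np.array([[-X,-Y],[X,-Y],[X,Y],[-X,Y]])/2
    # order: image corners TL,TR,BR,BL ; image right = tool z (lid +x), image down = tool x (lid -y)
    def P(v):
        c,q=np.cos(v[2]),np.sin(v[2]);return np.c_[v[0]+c*L[:,0]-q*L[:,1],v[1]+q*L[:,0]+c*L[:,1],np.full(len(L),z)]
    f=lambda v:(w2p('wrist',P(v),s)-U(px)).ravel()
    r=least_squares(f,[.588,-.163,np.radians(psi)]);print(name,r.x[:2].round(4),np.degrees(r.x[2]).round(2),'res px',np.abs(r.fun).max().round(2))
o=lambda X,Y:np.array([[-X,Y],[X,Y],[X,-Y],[-X,-Y]])/2
fit('cover',[(68,42),(492,50),(467,550),(75,546)],0,0,.022,off=o(.09,.114))
fit('knob',[(236,298),(321,300),(320,404),(232,403)],0,0,.060,off=o(.018,.022))
fit('tabs',[(211,203),(347,203),(338,494),(211,493)],0,0,.059,off=o(.026,.060))
E
```

```text
cover [ 0.5888 -0.1628] -27.94 res px 0.33
knob [ 0.5893 -0.1626] -28.19 res px 0.81
tabs [ 0.589  -0.1629] -27.73 res px 0.56
```

```bash
python3 -c "
from h import *
plan([0.589,-0.1628,0.047],-118)"; python3 -m pendant '[{"dx":0,"dy":3,"dz":0,"wx":-0.1,"wy":0.6,"wz":0},{"dx":0,"dy":6,"dz":0,"wx":-0.1,"wy":0.6,"wz":0},{"dx":0,"dy":9,"dz":0,"wx":-0.1,"wy":0.6,"wz":0},{"dx":0,"dy":10,"dz":0,"wx":-0.1,"wy":0.6,"wz":0},{"dx":0,"dy":10,"dz":0,"wx":-0.1,"wy":0.6,"wz":0}]'; python3 -c "
from h import *
plan([0.589,-0.1628,0.047],-118)"
```

```text
t 8.15 pos [ 0.5885 -0.1633  0.1802] rot [-8.9760e+01  2.0000e-02 -1.1709e+02] F [ 0.9 -0.7 -0.4] w 0.0944
shift cm [-0.06 13.32 -0.04] turn [-0.24  0.91 -0.02]
time_s: 8.65
ee_pos: [0.5883, -0.1633, 0.079]
tool_rot: [-90.0, -0.0, -117.7]
contact_force: [-0.9, -0.0, -0.4]
gripper_width: 0.0938
t 8.65 pos [ 0.5883 -0.1633  0.079 ] rot [-9.0000e+01 -1.0000e-02 -1.1772e+02] F [-0.9 -0.  -0.4] w 0.0938
shift cm [-0.07  3.2   0.04] turn [0.   0.28 0.01]
```

```bash
python3 -m pendant '[{"dx":-0.03,"dy":1.5,"dz":0.04,"wx":0,"wy":0.3,"wz":0},{"dx":-0.07,"dy":2.7,"dz":0.04,"wx":0,"wy":0.3,"wz":0},{"dx":-0.07,"dy":3.2,"dz":0.04,"wx":0,"wy":0.3,"wz":0},{"dx":-0.07,"dy":3.2,"dz":0.04,"wx":0,"wy":0.3,"wz":0},{"dx":-0.07,"dy":3.2,"dz":0.04,"wx":0,"wy":0.3,"wz":0}]'; python3 -c "
from h import *
plan([0.589,-0.1628,0.047],-118)"
```

```text
time_s: 9.15
ee_pos: [0.5896, -0.163, 0.0481]
tool_rot: [-89.9, 0.0, -118.0]
contact_force: [0.2, -0.1, 0.5]
gripper_width: 0.0939
t 9.15 pos [ 0.5896 -0.163   0.0481] rot [-8.9880e+01  2.0000e-02 -1.1803e+02] F [ 0.2 -0.1  0.5] w 0.0939
shift cm [ 0.01  0.11 -0.07] turn [-0.12 -0.03 -0.02]
```

```bash
python3 -m pendant '[{"dx":0,"dy":0.1,"dz":0,"wx":0,"wy":0,"wz":0},{"dx":0,"dy":0.1,"dz":0,"wx":0,"wy":0,"wz":0},{"dx":0,"dy":0.1,"dz":0,"wx":0,"wy":0,"wz":0},{"dx":0,"dy":0.1,"dz":0,"wx":0,"wy":0,"wz":0},{"dx":0,"dy":0.1,"dz":0,"wx":0,"wy":0,"wz":0},{"dx":0,"dy":0.1,"dz":0,"wx":0,"wy":0,"wz":0},{"dx":0,"dy":0.1,"dz":0,"wx":0,"wy":0,"wz":0},{"dx":0,"dy":0.1,"dz":0,"wx":0,"wy":0,"wz":0}]' 0 25; python3 -c "
from h import *
plan([0.652,0.076,0.26],-98)
s=sense();im=imaging.grab_frame('wrist');cv2.imwrite('pics/w4.png',im[:,:,::-1])"
```

```text
time_s: 9.95
ee_pos: [0.5894, -0.1629, 0.0467]
tool_rot: [-89.9, 0.0, -118.0]
contact_force: [0.0, 0.0, 0.2]
gripper_width: 0.0334
t 9.95 pos [ 0.5894 -0.1629  0.0467] rot [-8.9900e+01  1.0000e-02 -1.1803e+02] F [0.  0.  0.2] w 0.0334
shift cm [-24.04 -21.33  -5.67] turn [ -0.1  -20.03   0.  ]
```

View pics/w4.png

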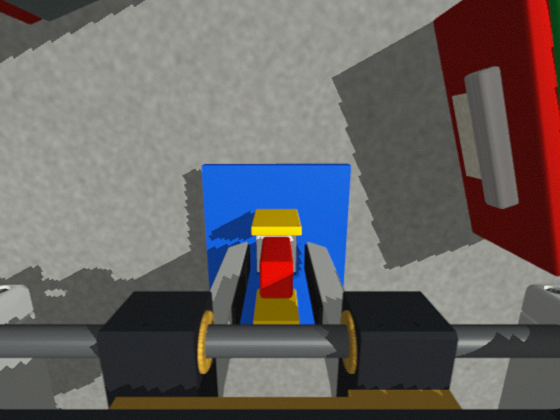

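The fingers are still closing, evenly either side of the knob at (277,265). I'll give them more time.

```bash
python3 -m pendant '[{"dx":0,"dy":0,"dz":0,"wx":0,"wy":0,"wz":0},{"dx":0,"dy":0,"dz":0,"wx":0,"wy":0,"wz":0},{"dx":0,"dy":0,"dz":0,"wx":0,"wy":0,"wz":0},{"dx":0,"dy":0,"dz":0,"wx":0,"wy":0,"wz":0},{"dx":0,"dy":0,"dz":0,"wx":0,"wy":0,"wz":0}]'; python3 -c "
from h import *
plan([0.652,0.076,0.26],-98)"
```

```text
time_s: 10.5
ee_pos: [0.5894, -0.1629, 0.0467]
tool_rot: [-89.9, 0.0, -118.0]
contact_force: [0.6, 0.5, 0.4]
gripper_width: 0.0179
t 10.5 pos [ 0.5894 -0.1629  0.0467] rot [-8.9910e+01  1.0000e-02 -1.1803e+02] F [0.6 0.5 0.4] w 0.0179
shift cm [-24.03 -21.33  -5.67] turn [ -0.1  -20.03   0.  ]
```

```bash
python3 -m pendant '[{"dx":0,"dy":-0.5,"dz":0,"wx":0,"wy":0,"wz":0},{"dx":0,"dy":-1.5,"dz":0,"wx":0,"wy":0,"wz":0},{"dx":0,"dy":-3.5,"dz":0,"wx":0,"wy":0,"wz":0},{"dx":0,"dy":-6,"dz":0,"wx":0,"wy":0,"wz":0},{"dx":0,"dy":-8.5,"dz":0,"wx":0,"wy":0,"wz":0},{"dx":0,"dy":-11,"dz":0,"wx":0,"wy":0,"wz":0},{"dx":0,"dy":-13.5,"dz":0,"wx":0,"wy":0,"wz":0},{"dx":0,"dy":-15.5,"dz":0,"wx":0,"wy":0,"wz":0},{"dx":0,"dy":-17,"dz":0,"wx":0,"wy":0,"wz":0},{"dx":0,"dy":-17.5,"dz":0,"wx":0,"wy":0,"wz":0},{"dx":0,"dy":-17.5,"dz":0,"wx":0,"wy":0,"wz":0}]'; python3 -c "
from h import *
s=sense();im=imaging.grab_frame('wrist');cv2.imwrite('pics/w5.png',im[:,:,::-1])
plan([0.652,0.076,0.22],-98.3)"
```

```text
time_s: 11.6
ee_pos: [0.5892, -0.1629, 0.2224]
tool_rot: [-89.8, 0.0, -118.0]
contact_force: [-0.0, -0.1, -4.2]
gripper_width: 0.0181
t 11.65 pos [ 0.589  -0.1628  0.2214] rot [-8.9920e+01  1.0000e-02 -1.1803e+02] F [-0.3 -0.4 -4.3] w 0.018
shift cm [-24.04   0.14  -5.66] turn [ -0.08 -19.73   0.  ]
```

View pics/w5.png

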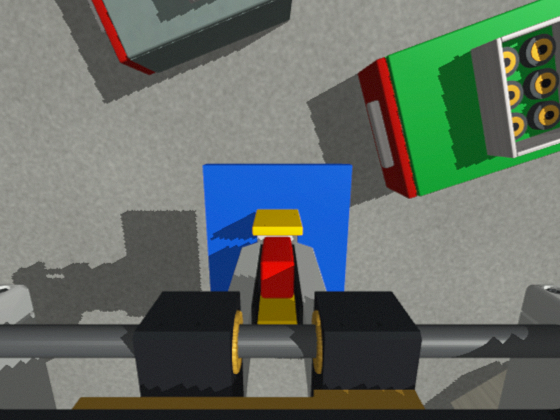

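```bash
python3 -c "
from h import *
plan([0.637,-0.05,0.22],-98.3)"; 
```

```text
t 11.65 pos [ 0.589  -0.1628  0.2214] rot [-8.9920e+01  1.0000e-02 -1.1803e+02] F [-0.3 -0.4 -4.3] w 0.018
shift cm [-12.21   0.15  -1.06] turn [ -0.08 -19.73   0.  ]
```

```bash
python3 -m pendant '[{"dx":-1,"dy":0,"dz":-0.1,"wx":0,"wy":-2,"wz":0},{"dx":-3,"dy":0,"dz":-0.3,"wx":0,"wy":-6,"wz":0},{"dx":-5.5,"dy":0,"dz":-0.5,"wx":0,"wy":-10,"wz":0},{"dx":-8,"dy":0,"dz":-0.7,"wx":0,"wy":-14,"wz":0},{"dx":-10.5,"dy":0,"dz":-1,"wx":0,"wy":-18,"wz":0},{"dx":-11.7,"dy":0,"dz":-1.1,"wx":0,"wy":-19.7,"wz":0},{"dx":-12.2,"dy":0,"dz":-1.1,"wx":0,"wy":-19.7,"wz":0},{"dx":-12.2,"dy":0,"dz":-1.1,"wx":0,"wy":-19.7,"wz":0}]'; python3 -c "
from h import *
s=sense();im=imaging.grab_frame('wrist');cv2.imwrite('pics/w6.png',im[:,:,::-1]);np.save('s6.npy',s,allow_pickle=True)
plan([0.652,0.076,0.22],-98.3)
print(w2p('wrist',[[.652,.076,.11],[.652,.076,0.075]],s))"
```

```text
time_s: 12.45
ee_pos: [0.6368, -0.0498, 0.2213]
tool_rot: [-89.9, -0.0, -98.4]
contact_force: [0.8, -0.7, -4.3]
gripper_width: 0.0181
t 12.5 pos [ 0.6366 -0.0505  0.2214] rot [-8.993e+01 -3.000e-02 -9.840e+01] F [ 0.3 -0.1 -4.3] w 0.0176
shift cm [-12.73   0.14  -0.33] turn [-0.07 -0.1   0.03]
[[272.50683795  65.59926965]
 [273.02157511  73.11870396]]
```

View pics/w6.png

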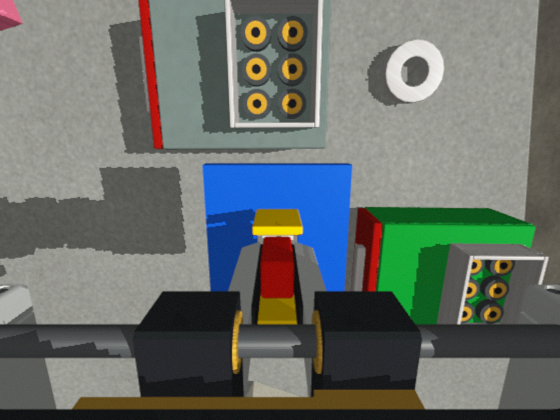

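```bash
python3 - <<'E'
from h import *
im=cv2.imread('pics/w6.png')[0:160,190:350];cv2.imwrite('pics/w6c.png',cv2.resize(im,None,fx=3.75,fy=3.75,interpolation=cv2.INTER_CUBIC))
E
```

```text
(no output)
```

View pics/w6c.png

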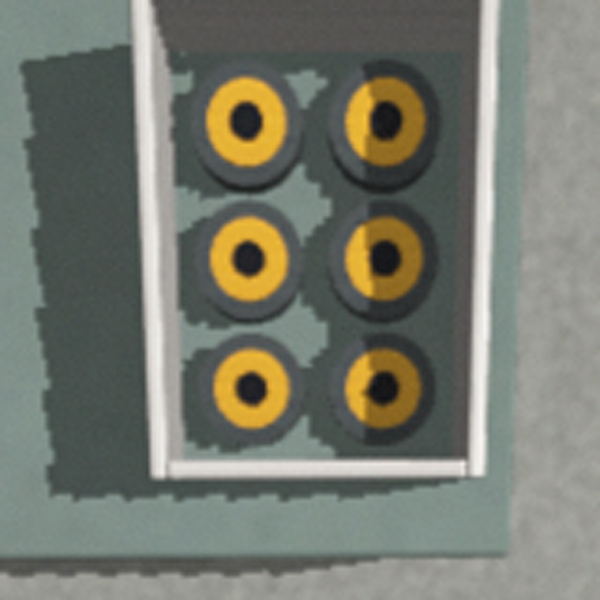

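```bash
python3 - <<'E'
from h import *
s=np.load('s6.npy',allow_pickle=True).item()
U=lambda p:(np.array(p,float)+.5)/3.75-.5+np.array([190,0])
P=p2w('wrist',U([(153,479),(485,477),(131,0),(498,0),(168,461),(467,460)]),.110,s)[:,:2]
yaw=lambda d:np.degrees(np.arctan2(d[1],d[0]))
print('width',np.linalg.norm(P[1]-P[0]),np.linalg.norm(P[5]-P[4]),'yaw bottom',yaw(P[1]-P[0]),'L',yaw(P[2]-P[0])-90,'R',yaw(P[3]-P[1])-90)
for y in (-8.2,-8.7):
    a=np.radians(y);xv=np.array([np.cos(a),np.sin(a)]);yv=np.array([-xv[1],xv[0]])
    print(y,(P[0]+P[1])/2+.05*yv,(P[4]+P[5])/2+.046*yv)
E
```

```text
width 0.0753196613338638 0.06757395694318034 yaw bottom -8.007197229369288 L -7.8666517965796885 R -7.909573460496276
-8.2 [0.65383468 0.07776414] [0.65349274 0.07762235]
-8.7 [0.65426628 0.07770002] [0.6538898  0.07756336]
```

```bash
python3 -c "
from h import *
plan([0.6533,0.0773,0.2],-98.1)"; 
```

```text
t 12.5 pos [ 0.6366 -0.0505  0.2214] rot [-8.993e+01 -3.000e-02 -9.840e+01] F [ 0.3 -0.1 -4.3] w 0.0176
shift cm [-12.88   2.14  -0.22] turn [-0.07 -0.3   0.03]
```

```bash
python3 -m pendant '[{"dx":-1,"dy":0,"dz":0,"wx":0,"wy":-0.1,"wz":0},{"dx":-3,"dy":0,"dz":-0.1,"wx":0,"wy":-0.3,"wz":0},{"dx":-5.5,"dy":0,"dz":-0.1,"wx":0,"wy":-0.3,"wz":0},{"dx":-8,"dy":0,"dz":-0.2,"wx":0,"wy":-0.3,"wz":0},{"dx":-10.5,"dy":0,"dz":-0.2,"wx":0,"wy":-0.3,"wz":0},{"dx":-12,"dy":0.5,"dz":-0.2,"wx":0,"wy":-0.3,"wz":0},{"dx":-12.9,"dy":1.3,"dz":-0.2,"wx":0,"wy":-0.3,"wz":0},{"dx":-12.9,"dy":2.1,"dz":-0.2,"wx":0,"wy":-0.3,"wz":0},{"dx":-12.9,"dy":2.1,"dz":-0.2,"wx":0,"wy":-0.3,"wz":0},{"dx":-12.9,"dy":2.1,"dz":-0.2,"wx":0,"wy":-0.3,"wz":0}]'; python3 -c "
from h import *
plan([0.6533,0.0773,0.17],-98.1)
for cam in ['scene','top']:
  s=sense();im=imaging.grab_frame(cam);cv2.imwrite(f'pics/{cam}7.png',cv2.resize(im[190:310,230:410,::-1] if cam=='scene' else im[120:240,160:320,::-1],None,fx=4,fy=4,interpolation=cv2.INTER_CUBIC))"
```

```text
time_s: 13.5
ee_pos: [0.6535, 0.0769, 0.2004]
tool_rot: [-89.9, -0.0, -98.1]
contact_force: [0.8, -1.4, -3.8]
gripper_width: 0.0174
t 13.5 pos [0.6535 0.0769 0.2004] rot [-8.993e+01 -4.000e-02 -9.810e+01] F [ 0.8 -1.4 -3.8] w 0.0174
shift cm [-0.04  3.04 -0.03] turn [-0.07  0.    0.04]
```

View pics/scene7.png

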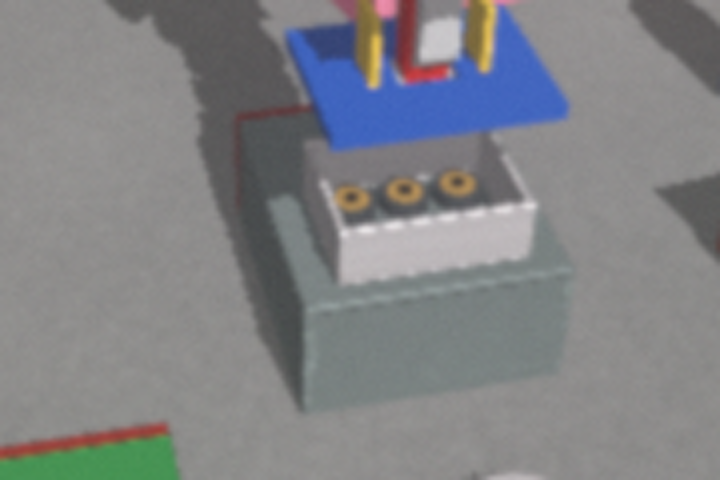

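Cover edge and tin rim are parallel and centred (cover corners at (332,148) and (568,117), rim corners at (341,240) and (535,206)). Lowering.

```bash
python3 -m pendant '[{"dx":0,"dy":1,"dz":0,"wx":0,"wy":0,"wz":0},{"dx":0,"dy":2,"dz":0,"wx":0,"wy":0,"wz":0},{"dx":0,"dy":3,"dz":0,"wx":0,"wy":0,"wz":0},{"dx":0,"dy":3.8,"dz":0,"wx":0,"wy":0,"wz":0},{"dx":0,"dy":4.1,"dz":0,"wx":0,"wy":0,"wz":0},{"dx":0,"dy":4.4,"dz":0,"wx":0,"wy":0,"wz":0},{"dx":0,"dy":4.7,"dz":0,"wx":0,"wy":0,"wz":0},{"dx":0,"dy":4.7,"dz":0,"wx":0,"wy":0,"wz":0}]'; python3 -c "
from h import *
plan([0.6533,0.0773,0.1447],-98.1)"
```

```text
time_s: 14.4
ee_pos: [0.6536, 0.0779, 0.1535]
tool_rot: [-89.9, -0.0, -98.0]
contact_force: [-0.6, 0.2, -4.1]
gripper_width: 0.0181
t 14.4 pos [0.6536 0.0779 0.1535] rot [-8.991e+01 -3.000e-02 -9.803e+01] F [-0.6  0.2 -4.1] w 0.0181
shift cm [ 0.06  0.88 -0.02] turn [-0.09  0.07  0.03]
```

Plug entering with no contact. Continuing slowly.

```bash
python3 -m pendant '[{"dx":0.03,"dy":0.2,"dz":0,"wx":0,"wy":0,"wz":0},{"dx":0.03,"dy":0.4,"dz":0,"wx":0,"wy":0,"wz":0},{"dx":0.03,"dy":0.55,"dz":0,"wx":0,"wy":0,"wz":0},{"dx":0.03,"dy":0.7,"dz":0,"wx":0,"wy":0,"wz":0},{"dx":0.03,"dy":0.7,"dz":0,"wx":0,"wy":0,"wz":0}]'; python3 -c "
from h import *
plan([0.6533,0.0773,0.1447],-98.1)"
```

```text
time_s: 14.9
ee_pos: [0.6535, 0.0776, 0.1464]
tool_rot: [-89.9, -0.0, -98.0]
contact_force: [0.2, 1.2, -4.4]
gripper_width: 0.0182
t 14.9 pos [0.6535 0.0776 0.1464] rot [-8.992e+01 -3.000e-02 -9.803e+01] F [ 0.2  1.2 -4.4] w 0.0182
shift cm [ 0.03  0.17 -0.01] turn [-0.08  0.07  0.03]
```

```bash
python3 -m pendant '[{"dx":0,"dy":0.05,"dz":0,"wx":0,"wy":0,"wz":0},{"dx":0,"dy":0.1,"dz":0,"wx":0,"wy":0,"wz":0},{"dx":0,"dy":0.15,"dz":0,"wx":0,"wy":0,"wz":0},{"dx":0,"dy":0.15,"dz":0,"wx":0,"wy":0,"wz":0}]'; python3 -c "
from h import *
plan([0.6533,0.0773,0.1447],-98.1)"
```

```text
time_s: 15.3
ee_pos: [0.6536, 0.0776, 0.1451]
tool_rot: [-89.9, -0.0, -98.0]
contact_force: [0.1, -0.2, -3.9]
gripper_width: 0.0174
t 15.3 pos [0.6536 0.0776 0.1451] rot [-8.991e+01 -2.000e-02 -9.803e+01] F [ 0.1 -0.2 -3.9] w 0.0174
shift cm [ 0.03  0.04 -0.02] turn [-0.09  0.07  0.02]
```

```bash
python3 -m pendant '[{"dx":0,"dy":0.05,"dz":0,"wx":0,"wy":0,"wz":0},{"dx":0,"dy":0.1,"dz":0,"wx":0,"wy":0,"wz":0},{"dx":0,"dy":0.1,"dz":0,"wx":0,"wy":0,"wz":0}]'; python3 -c "
from h import *
plan([0.6533,0.0773,0.1447],-98.1)"
```

```text
time_s: 15.6
ee_pos: [0.6537, 0.0776, 0.1447]
tool_rot: [-89.9, -0.0, -98.0]
contact_force: [-2.1, -0.6, 2.4]
gripper_width: 0.0179
t 15.6 pos [0.6537 0.0776 0.1447] rot [-8.988e+01 -1.000e-02 -9.803e+01] F [-2.1 -0.6  2.4] w 0.0179
shift cm [ 0.04  0.   -0.03] turn [-0.12  0.07  0.01]
```

Contact at exactly the expected seat height. I'll check visually, then release.

```bash
python3 -m pendant '[{"dx":0,"dy":0.05,"dz":0,"wx":0,"wy":0,"wz":0},{"dx":0,"dy":0.05,"dz":0,"wx":0,"wy":0,"wz":0}]'; python3 -c "
from h import *
plan([0.6533,0.0773,0.1447],-98.1)
cam='scene'
im=imaging.grab_frame(cam);cv2.imwrite(f'pics/{cam}8.png',cv2.resize(im[190:310,230:410,::-1],None,fx=4,fy=4,interpolation=cv2.INTER_CUBIC))"
```

```text
time_s: 15.8
ee_pos: [0.6537, 0.0776, 0.1447]
tool_rot: [-89.9, -0.0, -98.0]
contact_force: [-4.4, -0.7, 7.0]
gripper_width: 0.0177
t 15.8 pos [0.6537 0.0776 0.1447] rot [-8.986e+01 -2.000e-02 -9.803e+01] F [-4.4 -0.7  7. ] w 0.0177
shift cm [ 0.04  0.   -0.03] turn [-0.14  0.07  0.02]
```

View pics/scene8.png

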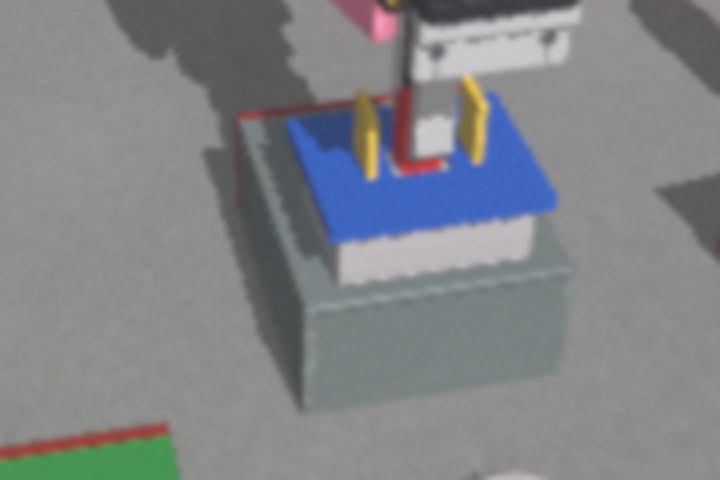

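Cover and lid sit flush on the tin. I'll relieve the press, then open and retract straight up.

```bash
python3 -m pendant '[{"dx":0,"dy":-0.08,"dz":0,"wx":0,"wy":0,"wz":0},{"dx":0,"dy":-0.08,"dz":0,"wx":0,"wy":0,"wz":0}]' && python3 -m pendant '[{"dx":0,"dy":0,"dz":0,"wx":0,"wy":0,"wz":0},{"dx":0,"dy":0,"dz":0,"wx":0,"wy":0,"wz":0},{"dx":0,"dy":0,"dz":0,"wx":0,"wy":0,"wz":0},{"dx":0,"dy":0,"dz":0,"wx":0,"wy":0,"wz":0},{"dx":0,"dy":0,"dz":0,"wx":0,"wy":0,"wz":0},{"dx":0,"dy":0,"dz":0,"wx":0,"wy":0,"wz":0},{"dx":0,"dy":-1,"dz":0,"wx":0,"wy":0,"wz":0},{"dx":0,"dy":-3,"dz":0,"wx":0,"wy":0,"wz":0},{"dx":0,"dy":-6,"dz":0,"wx":0,"wy":0,"wz":0},{"dx":0,"dy":-9,"dz":0,"wx":0,"wy":0,"wz":0},{"dx":0,"dy":-11,"dz":0,"wx":0,"wy":0,"wz":0},{"dx":0,"dy":-11,"dz":0,"wx":0,"wy":0,"wz":0}]' 1; python3 -c "
from h import *
plan([0.6533,0.0773,0.25],-8.1)
s=sense();im=imaging.grab_frame('wrist');cv2.imwrite('pics/w9.png',im[:,:,::-1]);np.save('s9.npy',s,allow_pickle=True)
"
```

```text
time_s: 16.05
ee_pos: [0.6537, 0.0776, 0.1448]
tool_rot: [-89.9, -0.0, -98.0]
contact_force: [-1.6, 0.2, 2.4]
gripper_width: 0.0179
time_s: 17.25
ee_pos: [0.6542, 0.0778, 0.2585]
tool_rot: [-89.6, 0.0, -98.0]
contact_force: [0.0, 1.1, 0.0]
gripper_width: 0.094
t 17.25 pos [0.6542 0.0778 0.2585] rot [-8.957e+01  5.000e-02 -9.803e+01] F [0.  1.1 0. ] w 0.094
shift cm [ 0.06  0.85 -0.09] turn [ -0.37 -89.93   0.3 ]
```

View pics/w9.png

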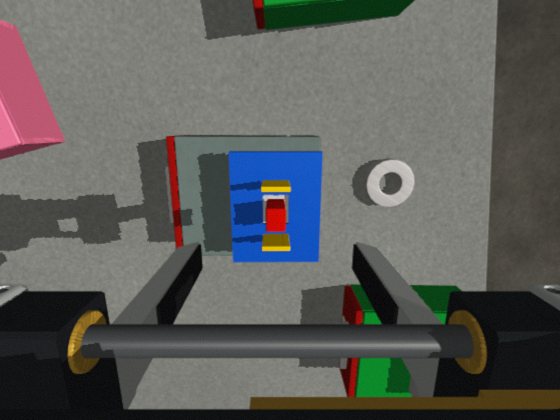

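The lids sit undisturbed on the tin, knob at (276,215). Now I'll turn the tool 90°.

```bash
python3 -m pendant '[{"dx":0,"dy":0,"dz":-0.05,"wx":0,"wy":-8,"wz":0},{"dx":0,"dy":0,"dz":-0.05,"wx":0,"wy":-16,"wz":0},{"dx":0,"dy":0,"dz":-0.05,"wx":0,"wy":-24,"wz":0},{"dx":0,"dy":0,"dz":-0.05,"wx":0,"wy":-32,"wz":0},{"dx":0,"dy":0,"dz":-0.05,"wx":0,"wy":-40,"wz":0},{"dx":0,"dy":0,"dz":-0.05,"wx":0,"wy":-48,"wz":0},{"dx":0,"dy":0,"dz":-0.05,"wx":0,"wy":-56,"wz":0},{"dx":0,"dy":0,"dz":-0.05,"wx":0,"wy":-64,"wz":0},{"dx":0,"dy":0,"dz":-0.05,"wx":0,"wy":-72,"wz":0},{"dx":0,"dy":0,"dz":-0.05,"wx":0,"wy":-80,"wz":0},{"dx":0,"dy":0,"dz":-0.05,"wx":0,"wy":-88,"wz":0},{"dx":0,"dy":0,"dz":-0.05,"wx":0,"wy":-90,"wz":0}]' 1; python3 -c "
from h import *
plan([0.6533,0.0773,0.25],-8.1)"
```

```text
time_s: 18.5
ee_pos: [0.6525, 0.0777, 0.2528]
tool_rot: [-90.1, 0.0, -7.7]
contact_force: [-0.1, 0.6, 0.3]
gripper_width: 0.0939
t 18.5 pos [0.6525 0.0777 0.2528] rot [-9.005e+01  3.000e-02 -7.730e+00] F [-0.1  0.6  0.3] w 0.0939
shift cm [ 0.08  0.28 -0.03] turn [ 0.05  0.37 -0.03]
```

```bash
python3 -m pendant '[{"dx":0,"dy":0,"dz":-0.05,"wx":0,"wy":0.3,"wz":0},{"dx":0,"dy":0,"dz":-0.05,"wx":0,"wy":0.3,"wz":0},{"dx":0,"dy":0,"dz":-0.05,"wx":0,"wy":0.3,"wz":0}]' 1;python3 - <<'E'
from h import *
s=sense();im=imaging.grab_frame('wrist');cv2.imwrite('pics/w10.png',im[:,:,::-1]);np.save('s10.npy',s,allow_pickle=True)
plan([0.6533,0.0773,0.25],-8.1)
print(w2p('wrist',[.6533,.0773,.158],s))
c=im[130:280,200:360,::-1]
cv2.imwrite('pics/w10c.png',cv2.resize(c,None,fx=4,fy=4,interpolation=cv2.INTER_CUBIC))
E
```

```text
time_s: 18.8
ee_pos: [0.6527, 0.0772, 0.254]
tool_rot: [-90.0, -0.1, -8.4]
contact_force: [0.4, -0.1, 0.2]
gripper_width: 0.0942
t 18.85 pos [0.6527 0.0772 0.2542] rot [-9.003e+01 -7.000e-02 -8.380e+00] F [ 0.7 -0.2 -0.4] w 0.0942
shift cm [0.05 0.42 0.02] turn [ 0.03 -0.28  0.07]
[[276.07142402 220.37943212]]
```

View pics/w10c.png

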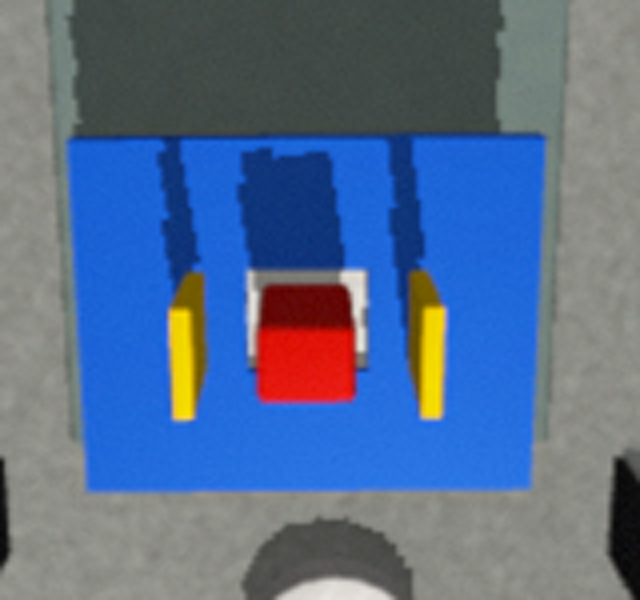

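```bash
python3 - <<'E'
from h import *
from scipy.optimize import least_squares
s=np.load('s10.npy',allow_pickle=True).item()
U=lambda p:(np.array(p,float)+.5)/4-.5+np.array([200,130])
def fit(name,px,X,Y,z):
    L=np.array([[-X,-Y],[-X,Y],[X,Y],[X,-Y]])/2
    def P(v):
        c,q=np.cos(v[2]),np.sin(v[2]);return np.c_[v[0]+c*L[:,0]-q*L[:,1],v[1]+q*L[:,0]+c*L[:,1],np.full(4,z)]
    r=least_squares(lambda v:(w2p('wrist',P(v),s)-U(px)).ravel(),[.653,.077,-.14]);print(name,r.x[:2].round(4),np.degrees(r.x[2]).round(2),'res',np.abs(r.fun).max().round(2))
fit('tabs',[(169,308),(445,305),(443,417),(172,420)],.026,.060,.157)
fit('knob',[(260,328),(355,326),(356,402),(257,403)],.018,.022,.158)
fit('cover',[(67,138),(545,135),(532,489),(87,491)],.09,.114,.120)
E
```

```text
tabs [0.6537 0.0776] -7.8 res 0.39
knob [0.6538 0.0775] -8.15 res 1.05
cover [0.6536 0.0777] -7.97 res 0.36
```

```bash
python3 -m pendant '[{"dx":0.1,"dy":2,"dz":0.05,"wx":0,"wy":-0.3,"wz":0},{"dx":0.1,"dy":4,"dz":0.05,"wx":0,"wy":-0.3,"wz":0},{"dx":0.1,"dy":6,"dz":0.05,"wx":0,"wy":-0.3,"wz":0},{"dx":0.1,"dy":7.5,"dz":0.05,"wx":0,"wy":-0.3,"wz":0},{"dx":0.1,"dy":7.5,"dz":0.05,"wx":0,"wy":-0.3,"wz":0},{"dx":0.1,"dy":7.5,"dz":0.05,"wx":0,"wy":-0.3,"wz":0}]' 1;python3 - <<'E'
from h import *
plan([0.6537,0.0776,0.143],-8)
E
```

```text
time_s: 19.45
ee_pos: [0.6542, 0.0776, 0.1801]
tool_rot: [-90.0, -0.1, -8.0]
contact_force: [0.3, 0.2, 0.3]
gripper_width: 0.0943
t 19.45 pos [0.6542 0.0776 0.1801] rot [-90.02  -0.13  -8.04] F [0.3 0.2 0.3] w 0.0943
shift cm [-0.06  3.71 -0.  ] turn [ 0.02 -0.04  0.13]
```

```bash
python3 -m pendant '[{"dx":-0.05,"dy":1.5,"dz":0,"wx":0,"wy":0,"wz":0.1},{"dx":-0.05,"dy":2.7,"dz":0,"wx":0,"wy":0,"wz":0.1},{"dx":-0.05,"dy":3.4,"dz":0,"wx":0,"wy":0,"wz":0.1},{"dx":-0.05,"dy":3.7,"dz":0,"wx":0,"wy":0,"wz":0.1},{"dx":-0.05,"dy":3.7,"dz":0,"wx":0,"wy":0,"wz":0.1},{"dx":-0.05,"dy":3.7,"dz":0,"wx":0,"wy":0,"wz":0.1}]' 1;python3 - <<'E'
from h import *
plan([0.6537,0.0776,0.143],-8)
s=sense();im=imaging.grab_frame('wrist');cv2.imwrite('pics/w11.png',im[:,:,::-1])
E
```

```text
time_s: 20.05
ee_pos: [0.6538, 0.0776, 0.1429]
tool_rot: [-90.0, -0.0, -8.0]
contact_force: [0.3, -0.1, -0.0]
gripper_width: 0.0939
t 20.05 pos [0.6538 0.0776 0.1429] rot [-9.001e+01 -3.000e-02 -8.030e+00] F [ 0.3 -0.1 -0. ] w 0.0939
shift cm [-0.01 -0.01 -0.  ] turn [ 0.01 -0.03  0.03]
```

View pics/w11.png

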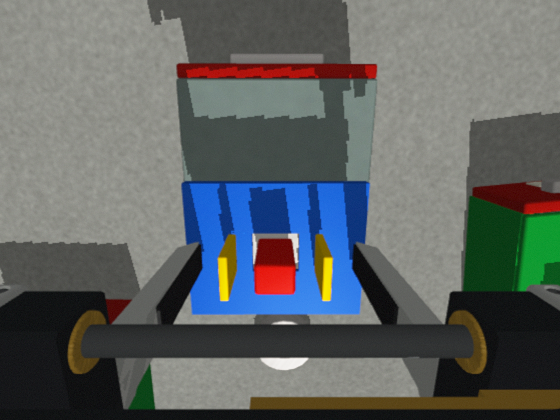

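The tabs at (223,270) and (327,270) lie centred between the fingers. Closing gently.

```bash
python3 -m pendant '[{"dx":0,"dy":0,"dz":0,"wx":0,"wy":0,"wz":0},{"dx":0,"dy":0,"dz":0,"wx":0,"wy":0,"wz":0},{"dx":0,"dy":0,"dz":0,"wx":0,"wy":0,"wz":0},{"dx":0,"dy":0,"dz":0,"wx":0,"wy":0,"wz":0},{"dx":0,"dy":0,"dz":0,"wx":0,"wy":0,"wz":0},{"dx":0,"dy":0,"dz":0,"wx":0,"wy":0,"wz":0},{"dx":0,"dy":0,"dz":0,"wx":0,"wy":0,"wz":0},{"dx":0,"dy":0,"dz":0,"wx":0,"wy":0,"wz":0}]' 0.3 15;python3 - <<'E'
from h import *
plan([0.6537,0.0776,0.143],-8)
s=sense();im=imaging.grab_frame('wrist');cv2.imwrite('pics/w12.png',im[:,:,::-1])
E
```

```text
time_s: 20.9
ee_pos: [0.6536, 0.0776, 0.1426]
tool_rot: [-90.0, -0.0, -8.0]
contact_force: [-0.2, -0.4, 1.6]
gripper_width: 0.06
t 20.9 pos [0.6536 0.0776 0.1426] rot [-90.02  -0.    -8.03] F [-0.2 -0.4  1.6] w 0.06
shift cm [ 0.01 -0.04  0.  ] turn [ 0.02 -0.03  0.  ]
```

View pics/w12.png

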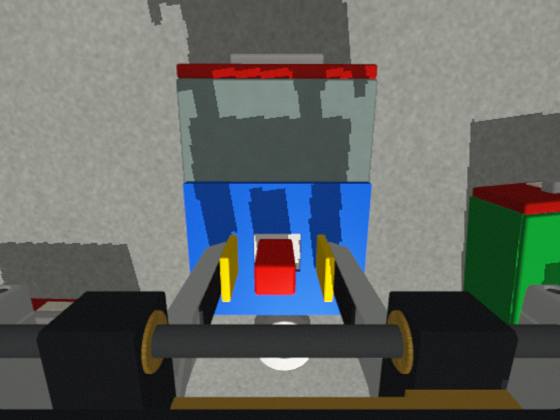

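Gripped at 60 mm on both tabs, with the hole still clear of the knob. Lifting straight up 10 cm.

```bash
python3 -m pendant '[{"dx":0,"dy":-0.2,"dz":0,"wx":0,"wy":0,"wz":0},{"dx":0,"dy":-0.5,"dz":0,"wx":0,"wy":0,"wz":0},{"dx":0,"dy":-0.9,"dz":0,"wx":0,"wy":0,"wz":0},{"dx":0,"dy":-1.3,"dz":0,"wx":0,"wy":0,"wz":0},{"dx":0,"dy":-1.3,"dz":0,"wx":0,"wy":0,"wz":0}]';python3 - <<'E'
from h import *
plan([0.6537,0.0776,0.243],-8)
im=imaging.grab_frame('scene');cv2.imwrite('pics/scene13.png',cv2.resize(im[190:310,230:410,::-1],None,fx=4,fy=4,interpolation=cv2.INTER_CUBIC))
E
```

```text
time_s: 21.45
ee_pos: [0.6539, 0.0777, 0.1564]
tool_rot: [-90.0, -0.1, -8.0]
contact_force: [0.1, 0.8, -1.5]
gripper_width: 0.06
t 21.45 pos [0.6539 0.0777 0.1564] rot [-9.001e+01 -6.000e-02 -8.030e+00] F [ 0.1  0.8 -1.5] w 0.06
shift cm [-0.01 -8.66 -0.01] turn [ 0.01 -0.03  0.06]
```

View pics/scene13.png

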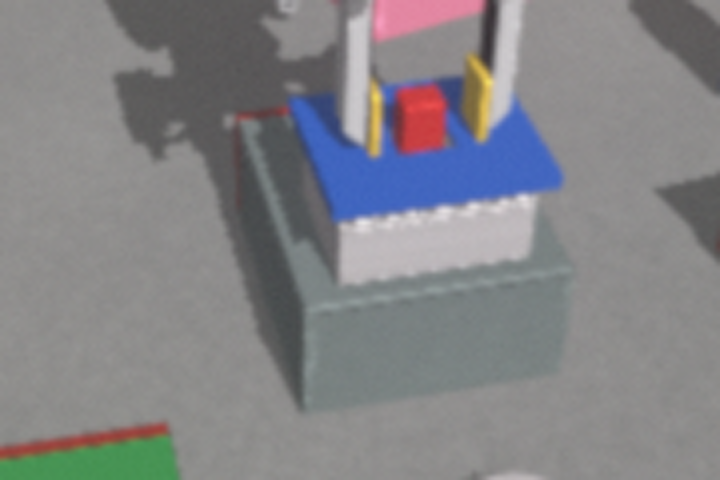

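The cover is rising alone; the knob at (420,115) stays low and the force is about 1 N (the cover only). Continuing.

```bash
python3 -m pendant '[{"dx":0,"dy":-0.5,"dz":0,"wx":0,"wy":0,"wz":0},{"dx":0,"dy":-1.2,"dz":0,"wx":0,"wy":0,"wz":0},{"dx":0,"dy":-2,"dz":0,"wx":0,"wy":0,"wz":0},{"dx":0,"dy":-3,"dz":0,"wx":0,"wy":0,"wz":0},{"dx":0,"dy":-4,"dz":0,"wx":0,"wy":0,"wz":0},{"dx":0,"dy":-5.2,"dz":0,"wx":0,"wy":0,"wz":0},{"dx":0,"dy":-6.4,"dz":0,"wx":0,"wy":0,"wz":0},{"dx":0,"dy":-7.4,"dz":0,"wx":0,"wy":0,"wz":0},{"dx":0,"dy":-8.2,"dz":0,"wx":0,"wy":0,"wz":0},{"dx":0,"dy":-8.6,"dz":0,"wx":0,"wy":0,"wz":0},{"dx":0,"dy":-8.6,"dz":0,"wx":0,"wy":0,"wz":0},{"dx":0,"dy":-8.6,"dz":0,"wx":0,"wy":0,"wz":0}]' && python3 -m pendant '[{"dx":0,"dy":0,"dz":0,"wx":0,"wy":0,"wz":0},{"dx":0,"dy":0,"dz":0,"wx":0,"wy":0,"wz":0},{"dx":0,"dy":0,"dz":0,"wx":0,"wy":0,"wz":0},{"dx":0,"dy":0,"dz":0,"wx":0,"wy":0,"wz":0},{"dx":0,"dy":0,"dz":0,"wx":0,"wy":0,"wz":0}]';python3 - <<'E'
from h import *
plan([0.6537,0.0776,0.2427],-8)
im=imaging.grab_frame('scene');cv2.imwrite('pics/scene14.png',im[:,:,::-1])
im=imaging.grab_frame('wrist');cv2.imwrite('pics/w14.png',im[:,:,::-1])
c=cv2.imread('pics/scene14.png')[150:300,220:400];cv2.imwrite('pics/scene14c.png',cv2.resize(c,None,fx=4,fy=4,interpolation=cv2.INTER_CUBIC))
E
```

```text
time_s: 22.7
ee_pos: [0.6535, 0.0776, 0.241]
tool_rot: [-90.0, 0.0, -8.0]
contact_force: [-0.1, -0.4, -1.0]
gripper_width: 0.0597
time_s: 23.2
ee_pos: [0.6536, 0.0776, 0.2414]
tool_rot: [-90.0, 0.0, -8.0]
contact_force: [0.7, -0.1, -0.7]
gripper_width: 0.0598
t 23.2 pos [0.6536 0.0776 0.2414] rot [-9.002e+01  1.000e-02 -8.030e+00] F [ 0.7 -0.1 -0.7] w 0.0598
shift cm [ 0.01 -0.13 -0.  ] turn [ 0.02 -0.03 -0.01]
```

View pics/scene14.png

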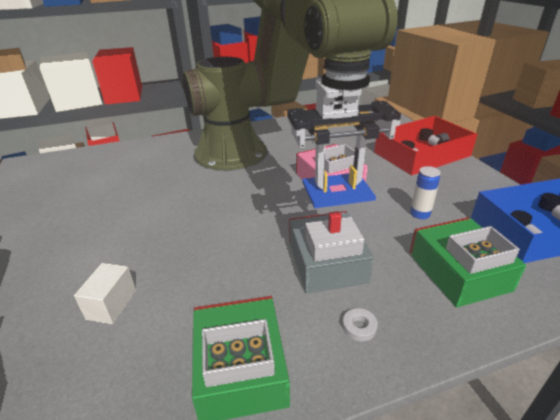

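View pics/scene14c.png

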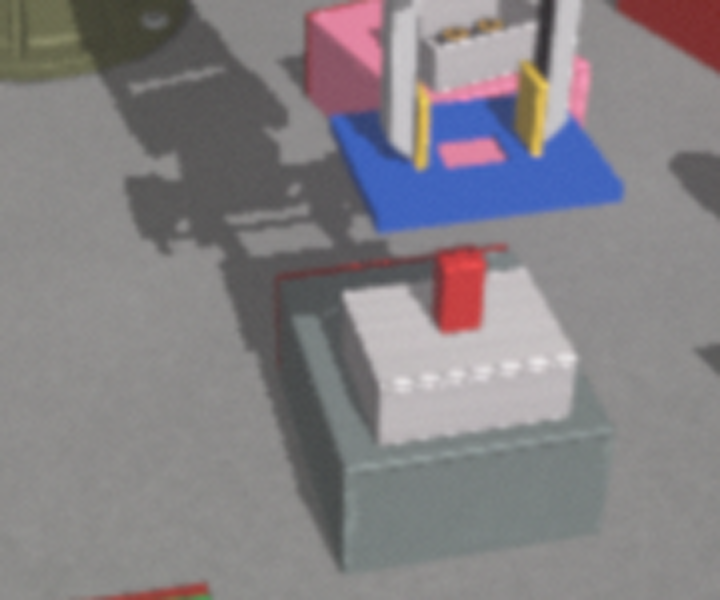

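View pics/w14.png

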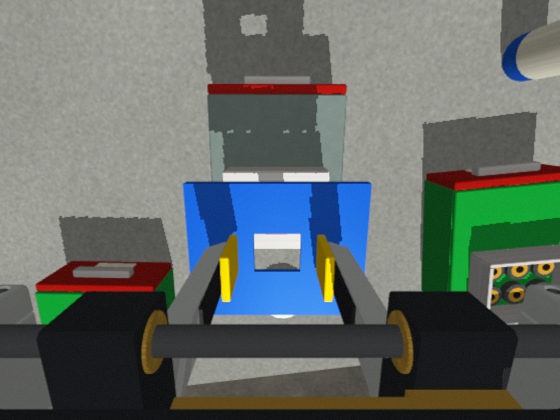

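The lid is seated flat on the tin with the knob at (460,290) in the crop. The cover is level above it, the drawer flush, and the bystanders unmoved. Handing in.

```bash
python3 -c "
from h import *
plan([0.6537,0.0776,0.2427],-8);print(np.abs(sense()['qvel']).max().round(2))
print(arm.close_job())"
```

```text
t 23.3 pos [0.6536 0.0776 0.2415] rot [-9.002e+01  1.000e-02 -8.030e+00] F [-0.4 -0.4 -1.5] w 0.06
shift cm [ 0.01 -0.12 -0.  ] turn [ 0.02 -0.03 -0.01]
0.14
the job is handed in; nothing more can be done
None
```

The job is done as asked and was handed in at about 23 s. I saw no failed or conflicting checks.

- **Drawer:** I pushed it through its detent. The resistance rose to about 5 N, dropped, and then met the hard stop. It looks flush with the caddy in the pictures.
- **Lids:** I carried the nested pair by the red knob and lowered them into the tin. Contact came within 0.5 mm of the calculated seat height. I eased the press and let go, and the lids did not move.
- **Cover:** I took it by both yellow tabs (fingers at 60 mm) and lifted it alone. At hand-in it was held level and still, about 9.9 cm above where it sat. The force on the wrist had dropped from about 4 N with both lids to about 1 N, as expected for the cover alone.

The last pictures show the inner lid flat on the rim with its knob upright. The spray can, carton, bearing and look-alikes appear unmoved. The highest force I read was about 36 N, through the closed fingertips on the drawer pull at the stop. Three position estimates for the tin differed by up to about 3 mm. I used the wrist camera's, which had located the lids to within about half a millimetre.

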